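Clamp a plywood blank on the router bed to the wrench's click

ROBOT

A 6-joint arm with a two-finger parallel gripper is mounted at the origin on the work surface. World frame = base frame: x ahead of the robot, y to its left, z up, the work surface at z = 0. Lengths are in m, angles in rad, forces in N, time in s.
With the tool pointing down it reaches from about 0.25 to 0.775 m from the base axis. Payload 4 kg.
Tool frame: the origin (TCP) lies between the finger pads; the fingertips stand robot.finger_overhang ahead of it and the grasp point (between the pads) lies 2 mm behind it (robot.finger_overhang is the distance from the TCP to the fingertips, in m); x points along the fingers, y is the direction in which the jaws open and shut, and the axes are right-handed (so a half turn about x gives the same grasp; the last joint's range is limited). The gripper opens to 85 mm and grips with 20 to 120 N. Pads are 22 mm wide; open, the fingers measure 114 mm over their backs; the gripper's body (76 mm by 85 mm) begins 54 mm behind the grasp point. The pads swing forward as they close: fully open they stand 13 mm farther back than shut.
Start: joints at [1.244, 0.087, 1.371, -0, 1.684, -0.103], TCP at [0.122, 0.536, 0.248] pointing down, gripper open.
Joint ranges: [-3.1, 3.1], [-0.76, 2.03], [0.27, 2.55], [-1.08, 4.22], [0.17, 2.65], [-2.57, 2.57]. Speed limits (rad/s): [2.79, 2.79, 3.14, 3.14, 3.14, 3.14].

INTERFACE

Orientations are given as a rotation vector (axis times angle).
In Python, from workcell import robot gives the robot as it stands. Calls block until the motion is done:
- robot.goto(position, orientation): joint-space move of the TCP to a pose.
- robot.move_straight(position, rot=None, vel=0.15): straight line of the TCP; rot=None keeps the orientation; vel is the mean speed in m/s.
- robot.movej(angles): joint-space move.
- robot.command_gripper(opening, squeeze=None): opening from 0.0 (shut) to 1.0 (fully open); squeeze is the grip in N (None keeps the last); returns when the fingers have stopped.
- robot.dwell(seconds).
- robot.inverse_kinematics(position, orientation): joint angles nearest the present ones, or None.
- robot.grab_frame(name): name is "side" or "top" or "wrist"; returns the picture (420x560x3 uint8, blue, green, red); there is no depth.
- robot.camera_info(name): a dict with "fx", "fy", "cx", "cy" (pixels), "camera_from_world" (4x4, takes a point from world to camera coordinates). Camera axes: x right, y down, z forward; pixel columns grow to the right and rows downward; lengths in m; the calibration is good to about 2 mm. A picture is of the moment at which its call begins: read the wrist's pose just before it. camera_info takes no time and is no camera call; for the wrist camera it gives the pose at the moment of the call.
A pose or a line that the arm cannot do raises robot.MotionError and nothing moves.
- robot.finish_job(): hands the job in, once; it reports no verdict.
Readings, each from a call of its own:
- robot.read_time(): time.
- robot.read_q(): joint angles.
- robot.read_qd(): joint speeds.
- robot.read_joint_torque(): joint torques, N m.
- robot.read_position(): TCP position.
- robot.read_ee_rot(): TCP orientation.
- robot.read_force(): force on the tool from outside, world axes, zero at the start.
- robot.read_moment(): the same for the moment, N m.
- robot.read_opening(): opening from 0.0 (shut) to 1.0 (fully open).
Only numpy, scipy, OpenCV 4.12 (cv2) and the standard library are available. Lean on these libraries where they do the work, as an engineer would, in place of code of your own. Each camera call takes 0.05 s, during which the arm holds its last target.

TASK

Clamp the plywood blank for milling: slide it back until its whole far edge lies flush against the steel fence of the router bed, then slide the slotted strap clamp forward along its slot, as far as it goes, so that its tip lies over the blank. Then push the handle of the torque wrench, which is already on the clamp's nut, clockwise until it clicks, and stop there so that the plywood is not crushed; let go, leave the wrench on the nut, and do not shove the other things on the bench about.

Things in the scene. Friction and masses are not known exactly. Their poses are not given: they have to be found in the camera images.
- bed: Removable bed of a desktop router, fixed on the bench: bright aluminium bars with T-slots along y, 200 (x) x 360 (y) x 18 mm. Origin: centre of its underside, on the bench; x points away from the robot to the fence, y to the left, z up. A steel packing block 32 x 60 x 12 mm under the strap's heel is fixed at x -21, y -138 mm. Place and yaw differ each time.
- fence_face (a point): Middle of the near face (looks to -x of the bed) of the steel fence, a bar 150 mm long along y, 20 mm wide, 24 mm high, on the bed's far side. The blank's far edge goes flush against this face. In the bed's frame: x 70, y 55, z 30 mm.
- blank: Loose brown plywood plate 110 (x) x 140 (y) x 12 mm, 0.13 to 0.25 kg, flat on the bed before the fence; origin at the centre of its underside, axes along its edges, x to the fence. Starts 25 to 50 mm short of the fence, up to 6 degrees askew. Home: far edge on the fence, so centre at x = 15 mm in the bed's frame; its y there (46 to 58 mm) is right as it is.
- strap (a joint): Slide of the dark steel slotted strap clamp (125 along the bed's y, 30 wide, 12 mm thick), in m: near 0 = drawn back, tip clear of the blank; grows towards the blank (+y of the bed); stop at 0.036, where the stud meets the slot's end. Resists with about 2 N, stays where left. Its underside clears the blank by 1 to 3 mm; tightening the nut lowers it.
- strap_heel (a point): Centre of the strap's flat end face at the heel (face 30 wide x 12 high, looks to -y of the bed), 37 to 39 mm above the bench: push here towards +y of the bed.
- strap_tip (a point): Middle of the lower edge of the strap's other end, the tip that goes over the blank's right-hand (-y) edge and ends up about 15 to 27 mm inside it.
- nut_axis (a point): Point on the vertical axis of nut, stud and wrench head (head 33 mm across), at the height of the handle's centre line, 71 mm above the bench; in the bed's frame at x -21, y -60 mm.
- wrench_grip (a point): Middle of the black grip of the steel clicker torque wrench, on its centre line, 150 mm from the nut's axis, about which it swings. Handle: level round bar 24 to 26 mm thick, from 108 to 214 mm from the axis, centre 71 and underside 58 mm above the bench; it points to the robot and somewhat to its right and goes to the robot's left when tightened. No ratchet: turned back it loosens the nut.
- nut (a joint): Angle of the nut and the wrench's head on it, rad, growing clockwise seen from above (tightening). Starts finger-tight at 0 to 0.30. Takes about 1.1 N m to move and 1.0 N m more per rad; friction holds it where it is left. If the handle is pushed on past the click the nut turns further and crushes the plywood.
- wrench (a joint): Give of the wrench's handle against its head, rad: 0 while it drives the nut. At the set torque of 1.75 N m (12 N at the grip's middle), after 0.3 to 0.7 rad of nut turn from the start, the handle breaks forward by up to 0.15 (22 mm at the grip) while the nut stays and the push force falls by up to half: the click. At 0.15 it is solid again. Springs back to 0 when let go.
- parallel: Bystander: loose steel block 60 x 22 x 14 mm lying on the left end of the bed; origin under its centre.
- brush: Bystander: hand brush about 170 mm long on the bench in front of the bed's left half; origin under it.
- screwdriver: Bystander: screwdriver 190 mm long on the bench at the right; origin under it.
- spool: Bystander: metal spool of solder 60 across, 42 mm high, right of the bed; origin under its centre.
- helping_hands: Bystander: stand with two clips on a cross arm, about 150 mm wide and 120 mm high, at the far right; origin under its foot.
There are look-alikes about, which are no part of the job. Of the things that look like the blank, the smallest one is meant.

How it is judged:
On the way, in this order (a step that is already met when the one before it is completed fails the run):
1. the blank is home against the fence: gap under 3 mm, square within 2 degrees (x of blank in the frame of bed above 0.012 m and angle between the x axis of blank and the x axis of bed, either way round below 0.035 rad), for 0.2 s.
2. the strap is slid forward to the end of its slot (within 5 mm), its tip over the blank (value of joint strap above 0.031 m and y of strap_tip in the frame of blank above -0.064 m), for 0.2 s.
3. the wrench clicks (value of joint wrench above 0.04 rad and value of joint nut above 0.56 rad), for 0.02 s.
At the end, for the whole second after the job is handed in: Blank on the fence (gap < 3 mm, square within 2 deg); strap within 5 mm of the slot's end, tip 6 mm or more inside the blank's edge; the wrench has clicked and is let go, handle sprung back; the nut has stayed where the click left it (joint nut 0.54 to 0.78; click near 0.61); all at rest (all of step 1 and all of step 2 and value of joint nut between 0.54 and 0.78 rad and value of joint wrench below 0.02 rad and velocity of joint nut below 0.05 rad/s and linear speed of blank below 0.01 m/s); the robot touches nothing.
It fails at once if the nut was turned some 10 degrees or more past the click: plywood crushed (value of joint nut above 0.78 rad).
It fails at once if one of the listed bystanders was shoved more than 40 mm (distance of any of parallel, brush, screwdriver, spool, helping_hands from where it was at the start of the episode above 0.04 m).
It also fails if it takes over 67 s, if anything falls off the work surface, if the arm or the gripper's body presses on something with over 40 N, if the wrist force passes 120 N, or if a joint passes its speed limit or range.

## Working session

There is one attempt and no reset: what is moved stays moved. The work goes in short steps, each a Python script; the robot and the scene stay as the last script left them, time stands still between calls to the robot, and variables do not carry over. Pictures are saved under pics/ and viewed, and the job is handed in when it is done.

```bash
ls; mkdir -p pics; python3 - <<'E'
from workcell import robot
import cv2
for n in("top","side","wrist"):
    cv2.imwrite(f"pics/{n}0.png",robot.grab_frame(n)); 
    i=robot.camera_info(n); print(n,i)
print(robot.read_time(),robot.read_ee_rot(),robot.finger_overhang)
E
```

```text
pics
top {'fx': 399.25415692736806, 'fy': 399.25415692736806, 'cx': 288.2470646507905, 'cy': 217.17220546947078, 'camera_from_world': array([[ 0.0772989 , -0.99699535, -0.00501584, -0.0852032 ],
       [-0.96940938, -0.07398269, -0.23403421,  0.51799735],
       [ 0.23295994,  0.02295299, -0.97221542,  0.9796998 ],
       [ 0.        ,  0.        ,  0.        ,  1.        ]])}
side {'fx': 457.2703541277201, 'fy': 457.2703541277201, 'cx': 278.25433803042216, 'cy': 199.06149022568562, 'camera_from_world': array([[-0.97792608, -0.20823164, -0.01732518,  0.46409009],
       [-0.08584325,  0.47597189, -0.87526093,  0.13681291],
       [ 0.19050332, -0.85445324, -0.48334061,  0.9080353 ],
       [ 0.        ,  0.        ,  0.        ,  1.        ]])}
wrist {'fx': 357.9879909116135, 'fy': 357.9879909116135, 'cx': 278.5337849723828, 'cy': 216.8153819947492, 'camera_from_world': array([[ 0.22329014,  0.97474878, -0.00251633, -0.54830432],
       [ 0.94052112, -0.2147699 ,  0.26323737, -0.03222908],
       [ 0.25604987, -0.06114497, -0.96472781,  0.37702452],
       [ 0.        ,  0.        ,  0.        ,  1.        ]])}
0.15 [ 0.17437639  1.56398587 -0.17708475] 0.017
```

View pics/top0.png

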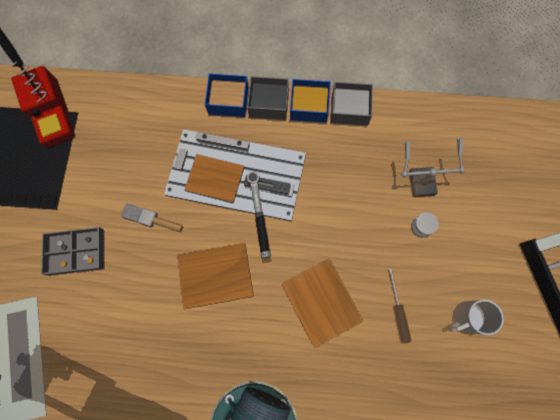

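View pics/side0.png

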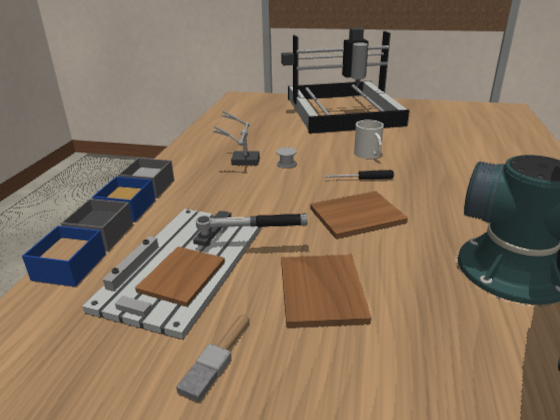

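View pics/wrist0.png

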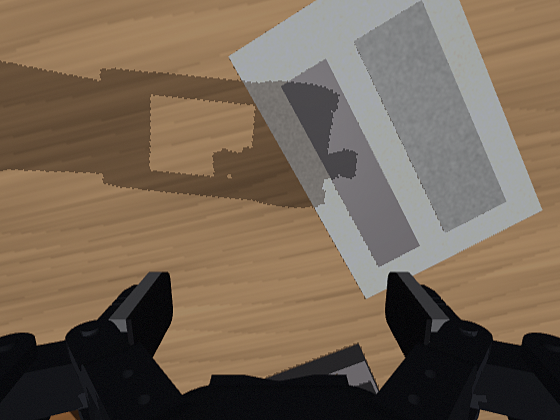

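The three plywood-like plates in the top view are at (215,178) on the bed, and at (215,275) and (322,302) on the bench. The one on the bed is the smallest and lies before the fence, so it fits the description. I'll confirm that in an enlarged crop.

```bash
python3 - <<'E'
import cv2
a=cv2.imread("pics/top0.png")
cv2.imwrite("pics/topc.png",cv2.resize(a[120:270,150:350],None,fx=4,fy=4,interpolation=cv2.INTER_CUBIC))
a=cv2.imread("pics/side0.png")
cv2.imwrite("pics/sidec.png",cv2.resize(a[190:340,90:290],None,fx=4,fy=4,interpolation=cv2.INTER_CUBIC))
E
```

```text
(no output)
```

View pics/topc.png

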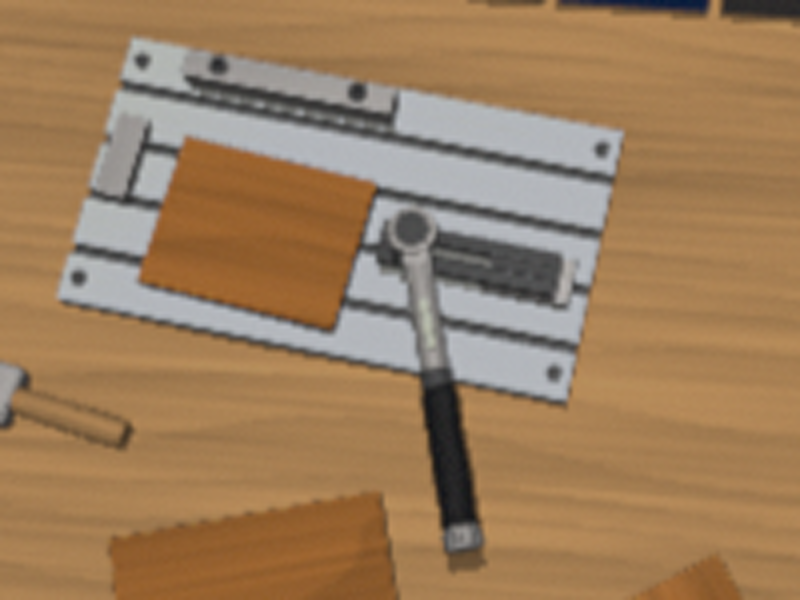

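View pics/sidec.png

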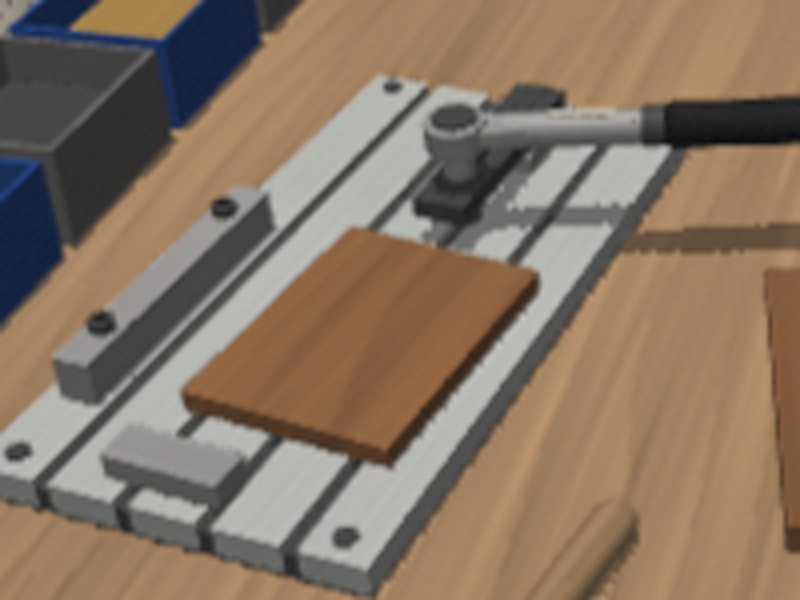

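The crop confirms it: the small blank lies on the bed, with its far edge short of the fence. The strap and wrench are on its right and the parallel is at the bed's left end. Next I'll fit the bed pose.

```bash
cat > h.py <<'E'
import numpy as np, cv2
from scipy.optimize import least_squares
from scipy.spatial.transform import Rotation as R
def proj(i,P):
    T=i["camera_from_world"]; P=np.atleast_2d(P); c=P@T[:3,:3].T+T[:3,3]
    return np.c_[i["fx"]*c[:,0]/c[:,2]+i["cx"], i["fy"]*c[:,1]/c[:,2]+i["cy"]]
def ray(i,px,z):
    T=i["camera_from_world"]; Rm=T[:3,:3]; o=-Rm.T@T[:3,3]
    px=np.atleast_2d(px); d=np.c_[(px[:,0]-i["cx"])/i["fx"],(px[:,1]-i["cy"])/i["fy"],np.ones(len(px))]@Rm
    return o+d*((z-o[2])/d[:,2])[:,None]
def w(pose,P):
    P=np.atleast_2d(P).astype(float); x,y,t=pose; c,s=np.cos(t),np.sin(t)
    return np.c_[x+c*P[:,0]-s*P[:,1], y+s*P[:,0]+c*P[:,1], P[:,2]]
def fit(P,obs,x0):
    # obs list of (info, px array, idx)
    f=lambda p: np.concatenate([(proj(i,w(p,np.array(P)[idx]))-px).ravel() for i,px,idx in obs])
    r=least_squares(f,x0); return r.x, r.fun
BED=[(.1,.18,.018),(.1,-.18,.018),(-.1,.18,.018),(-.1,-.18,.018)]
E
python3 - <<'E'
from workcell import robot
from h import *
it=robot.camera_info("top"); is_=robot.camera_info("side")
tc=np.array([(131,38),(623,131),(60,295),(568,396)])/4+[150,120]
print(ray(it,tc,.018).round(4))
# side: crop corners TR(far right), BL(near left)
sc=np.array([(383,76),(371,575)])/4+[90,190]
p,f=fit(BED,[(it,tc,[0,1,2,3])],[.5,.05,-.15]); print(p,f.round(2))
p,f=fit(BED,[(it,tc,[0,1,2,3]),(is_,sc,[1,2])],[.5,.05,-.15]); print(p,f.round(2))
bl=np.array([(186,137),(376,183),(140,281),(333,329)])/4+[150,120]
b=ray(it,bl,.030); print('blank',b.round(4), np.linalg.norm(b[0]-b[1]),np.linalg.norm(b[0]-b[2]))
print('end',ray(it,np.array([(463,540),(445,440)])/4+[150,120],.071))
print('nut',w(p,[(-.021,-.06,.071)]), 'heelface?')
E
```

```text
[[ 0.7687  0.2782  0.018 ]
 [ 0.724  -0.0791  0.018 ]
 [ 0.5738  0.3004  0.018 ]
 [ 0.5291 -0.0548  0.018 ]]
[ 0.64905438  0.1111738  -0.12339061] [ 0.33 -0.53  0.3  -0.7  -0.72  0.59  0.11  0.51]
[ 0.64667704  0.11268659 -0.12733632] [-0.11 -0.   -0.2   0.3  -1.46  1.11 -0.71  1.54 -1.47 -0.99 -0.6  -2.23]
blank [[0.6915 0.2254 0.03  ]
 [0.6675 0.0893 0.03  ]
 [0.5845 0.243  0.03  ]
 [0.5607 0.1076 0.03  ]] 0.1381833418428388 0.10836734086906756
end [[0.41838784 0.00360349 0.071     ]
 [0.48168695 0.02093624 0.071     ]]
nut [[0.61822751 0.05583922 0.071     ]] heelface?
```

```bash
python3 - <<'E'
from workcell import robot
from h import *
print(R.from_rotvec(robot.read_ee_rot()).as_matrix().round(3))
# tool x down; camera on -x side: keep y-axis sense; tool y axis
yaw=-.125
M0=R.from_rotvec(robot.read_ee_rot()).as_matrix(); yv=M0[:,1]
s=np.sign(yv[1]); 
y=s*np.array([-np.sin(yaw),np.cos(yaw),0]); x=np.array([0,0,-1.]); M=np.c_[x,y,np.cross(x,y)]
rv=R.from_matrix(M).as_rotvec(); print(rv)
robot.goto([.64,.10,.30],rv); 
i=robot.camera_info("wrist"); im=robot.grab_frame("wrist"); cv2.imwrite("pics/wrist1.png",im)
import pickle; pickle.dump(i,open("w1.pkl","wb"))
print(robot.read_time(),robot.read_position(),robot.read_force())
E
```

```text
[[-0.001  0.222  0.975]
 [-0.002  0.975 -0.222]
 [-1.    -0.002 -0.   ]]
[ 0.09816324  1.56856628 -0.09816324]
2.6167 [0.63969584 0.10115695 0.30009846] [-0.18105377 -0.03059928  0.03536513]
```

View pics/wrist1.png

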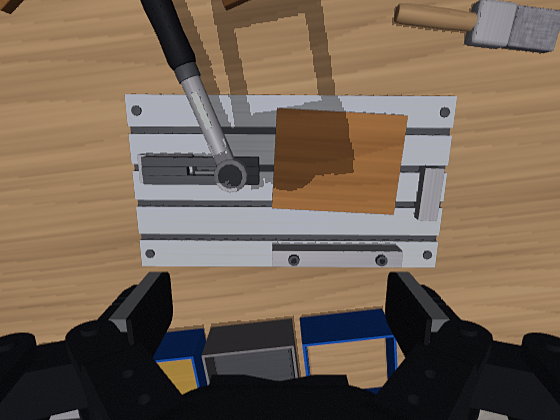

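This wrist view shows the whole bed, with its top corners near (125,95), (457,96), (434,267) and (141,267). The blank spans (278,109) to (394,214), the strap's heel is at about (143,168) and the nut at (231,174). I'll enlarge it for precise corners.

```bash
python3 - <<'E'
import cv2
a=cv2.imread("pics/wrist1.png")
cv2.imwrite("pics/w1a.png",cv2.resize(a[85:275,115:295],None,fx=3.15,fy=3.15,interpolation=cv2.INTER_CUBIC))
cv2.imwrite("pics/w1b.png",cv2.resize(a[85:275,260:470],None,fx=3.15,fy=3.15,interpolation=cv2.INTER_CUBIC))
E
```

```text
(no output)
```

View pics/w1a.png

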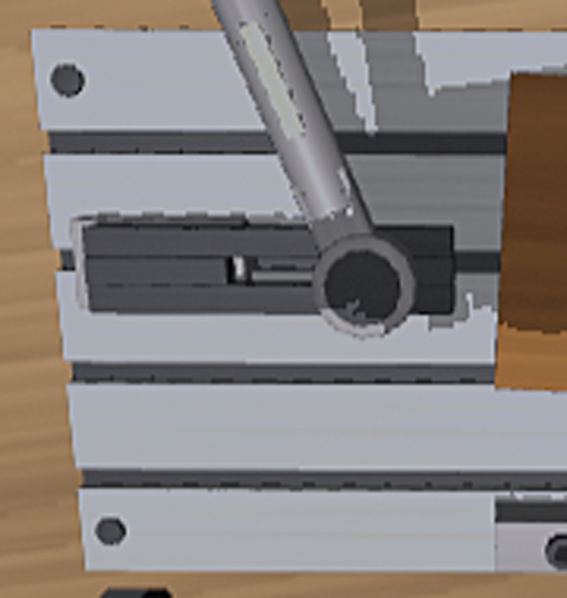

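View pics/w1b.png

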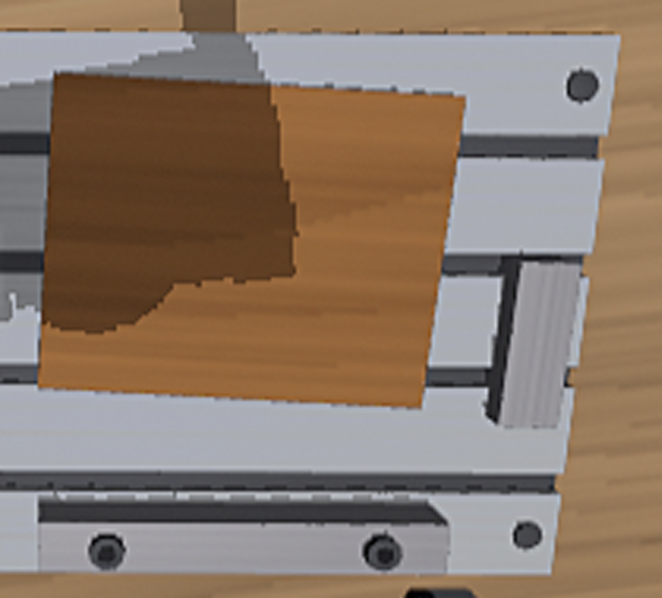

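```bash
python3 - <<'E'
from workcell import robot
from h import *
import pickle; i=pickle.load(open("w1.pkl","rb")); it=robot.camera_info("top")
A=lambda l:np.array(l)/3.15+[115,85]
B=lambda l:np.array(l)/3.15+[260,85]
px=np.vstack([B([(552,574)]),A([(86,570)]),B([(620,36)]),A([(32,30)])])
tc=np.array([(131,38),(623,131),(60,295),(568,396)])/4+[150,120]
p,f=fit(BED,[(i,px,[0,1,2,3])],[.648,.112,-.125]); print(p,f.round(2))
p2,f=fit(BED,[(i,px,[0,1,2,3]),(it,tc,[0,1,2,3])],[.648,.112,-.125]); print(p2,f.round(2))
np.save("bed.npy",p)
def inbed(P):
    c,s=np.cos(p[2]),np.sin(p[2]); d=P[:,:2]-p[:2]; return np.c_[c*d[:,0]+s*d[:,1],-s*d[:,0]+c*d[:,1]]
bl=inbed(ray(i,B([(53,72),(465,96),(38,387),(421,408)]),.030)); print('blank NR NL FR FL',bl.round(4))
print('fence base L,R', inbed(ray(i,B([(448,524),(38,522)]),.042)).round(4))
print('heel top corners',inbed(ray(i,A([(82,224),(86,312)]),.044)).round(4),'tip',inbed(ray(i,A([(453,226),(453,312)]),.044)).round(4))
print('nut',inbed(ray(i,A([(363,286)]),.08)).round(4))
h=inbed(ray(it,np.array([(463,540),(437,380)])/4+[150,120],.071)); print('handle',h, np.degrees(np.arctan2(-(h[:,1]+.06),-(h[:,0]+.021))))
h=inbed(ray(i,np.array([(195,76),(160,0)]),.071)); print('handle',h,np.degrees(np.arctan2(-(h[:,1]+.06),-(h[:,0]+.021))))
robot.command_gripper(1.0); print(robot.finger_overhang)
E
```

```text
[ 0.64870507  0.11237243 -0.12979124] [ 0.84  1.09 -0.94  0.94  1.74 -0.57 -1.65 -0.44]
[ 0.6487557   0.11219636 -0.12889946] [ 0.78  1.02 -0.99  1.12  1.51 -0.66 -1.87 -0.21  0.24 -0.73  0.05 -0.27
 -1.2   0.29 -0.55  0.9 ]
blank NR NL FR FL [[-0.0863 -0.0152]
 [-0.0793  0.1231]
 [ 0.022  -0.0202]
 [ 0.0291  0.1181]]
fence base L,R [[ 0.0691  0.1277]
 [ 0.0691 -0.02  ]]
heel top corners [[-0.0367 -0.1576]
 [-0.007  -0.1591]] tip [[-0.0367 -0.0339]
 [-0.0076 -0.0342]]
nut [[-0.0219 -0.0597]]
handle [[-0.21430237 -0.13766337]
 [-0.11621395 -0.09845974]] [21.88885315 21.99524477]
handle [[-0.11286226 -0.09057074]
 [-0.17505151 -0.11771874]] [18.40686746 20.53955266]
0.017
```

The fit is consistent. In the bed frame the blank centre is at (-0.029, 0.051) with a skew of about -0.05 rad, the heel is at y -0.158, and the wrench handle is about 21° to the right. I'll push with open jaws as a two-point pusher and watch the force.

```bash
cat >> h.py <<'E'
try: bed=np.load("bed.npy")
except Exception: bed=None
def W(x,y,z): return w(bed,[(x,y,z)])[0]
def rotv(yaw):
    y=np.array([-np.sin(yaw),np.cos(yaw),0]); x=np.array([0,0,-1.]); return R.from_matrix(np.c_[x,y,np.cross(x,y)]).as_rotvec()
def fb(F):
    c,s=np.cos(bed[2]),np.sin(bed[2]); return np.array([c*F[0]+s*F[1],-s*F[0]+c*F[1],F[2]]).round(2)
def pb(P):
    c,s=np.cos(bed[2]),np.sin(bed[2]); d=np.array(P)[:2]-bed[:2]; return np.array([c*d[0]+s*d[1],-s*d[0]+c*d[1],P[2]]).round(4)
E
python3 - <<'E'
from workcell import robot
from h import *
rv=rotv(bed[2])
robot.goto(W(-.122,.052,.10),rv)
robot.move_straight(W(-.122,.052,.0255),vel=.1)
print(robot.read_time(),pb(robot.read_position()),fb(robot.read_force()))
cv2.imwrite("pics/side1.png",robot.grab_frame("side")[150:350,40:340].repeat(2,0).repeat(2,1))
E
```

```text
4.675 [-0.1213  0.0522  0.0263] [-0.84 -0.09  0.01]
```

View pics/side1.png

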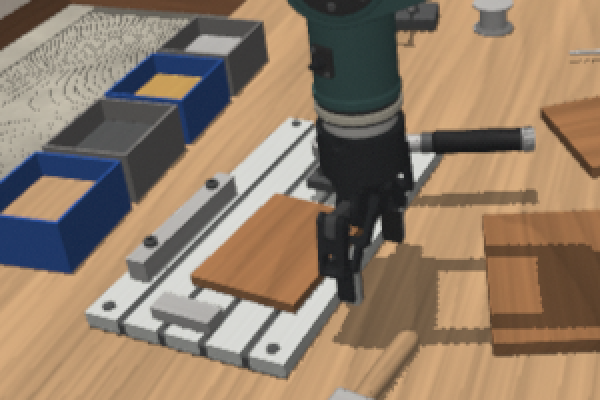

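The left fingertip is at side pixel (215,301), just in front of the blank's near edge. I'll check its height from this view.

```bash
python3 - <<'E'
from workcell import robot
from h import *
i=robot.camera_info("side")
for z in(.009,.022): print(z,proj(i,[W(-.121+a,.052+b,z) for a in(-.011,.011) for b in(.0425,.057)]).round(0).tolist())
E
```

```text
0.009 [[222.0, 306.0], [218.0, 311.0], [210.0, 303.0], [207.0, 308.0]]
0.022 [[221.0, 300.0], [217.0, 305.0], [210.0, 297.0], [206.0, 303.0]]
```

```bash
python3 - <<'E'
from workcell import robot
from h import *
x=-.1213
while x<-.045:
    x+=.004 if x<-.062 else .002
    robot.move_straight(W(x,.052,.0255),vel=.08)
    F=fb(robot.read_force()); print(round(x,4),pb(robot.read_position()),F,robot.read_time())
    if F[0]<-9: break
E
```

```text
-0.1173 [-0.1166  0.0522  0.0262] [-0.46 -0.01  0.23] 4.975
-0.1133 [-0.113   0.052   0.0256] [ 0.29 -0.18  0.93] 5.225
-0.1093 [-0.1091  0.052   0.0255] [0.9  0.12 0.43] 5.475
-0.1053 [-0.105   0.052   0.0255] [-0.61 -0.46  0.54] 5.725
-0.1013 [-0.101   0.052   0.0255] [ 0.26  0.05 -0.64] 5.975
-0.0973 [-0.097   0.052   0.0255] [ 0.74  1.12 -0.15] 6.225
-0.0933 [-0.0931  0.052   0.0254] [ 0.52 -0.66 -0.05] 6.475
-0.0893 [-0.0889  0.0521  0.0255] [-0.5   0.83  0.83] 6.725
-0.0853 [-0.0848  0.0521  0.0256] [-0.12  0.59  0.63] 6.975
-0.0813 [-0.0808  0.052   0.0255] [ 0.23 -0.15 -0.37] 7.225
-0.0773 [-0.0767  0.052   0.0255] [-0.33 -0.37 -0.48] 7.475
-0.0733 [-0.0727  0.052   0.0255] [-0.42  0.41 -0.61] 7.725
-0.0693 [-0.0688  0.052   0.0255] [0.02 0.5  0.23] 7.975
-0.0653 [-0.0648  0.052   0.0255] [ 0.98  0.32 -0.26] 8.225
-0.0613 [-0.0608  0.052   0.0255] [ 0.14 -0.13  0.08] 8.475
-0.0593 [-0.0592  0.052   0.0255] [-1.03 -0.73 -0.19] 8.725
-0.0573 [-0.0571  0.052   0.0255] [-1.64 -0.43  0.89] 8.975
-0.0553 [-0.055   0.052   0.0255] [-1.47 -0.77  0.78] 9.225
-0.0533 [-0.053   0.052   0.0255] [-0.97  0.4   0.98] 9.475
-0.0513 [-0.051   0.052   0.0255] [-0.27  0.02  0.39] 9.725
-0.0493 [-0.0505  0.0519  0.0254] [-4.73  0.11  2.42] 9.975
-0.0473 [-0.0504  0.052   0.0255] [-9.98 -2.04  7.28] 10.225
```

Contact stopped at TCP x -0.0505, where I expected it. I'll back off, rise and check from above.

```bash
python3 - <<'E'
from workcell import robot
from h import *
robot.move_straight(W(-.065,.052,.0255),vel=.08)
robot.move_straight(W(-.075,.052,.08),vel=.15)
robot.goto([.64,.10,.25],rotv(bed[2])); robot.dwell(.2)
i=robot.camera_info("wrist"); im=robot.grab_frame("wrist"); cv2.imwrite("pics/wrist2.png",im)
import pickle; pickle.dump(i,open("w2.pkl","wb"))
robot.command_gripper(0.0)
print(robot.read_time(),robot.finger_overhang,robot.read_opening())
cv2.imwrite("pics/wrist2c.png",cv2.resize(im[60:300,230:500],None,fx=2.4,fy=2.4,interpolation=cv2.INTER_CUBIC))
E
```

```text
12.9333 0.017 0.0017012982971368878
```

View pics/wrist2c.png

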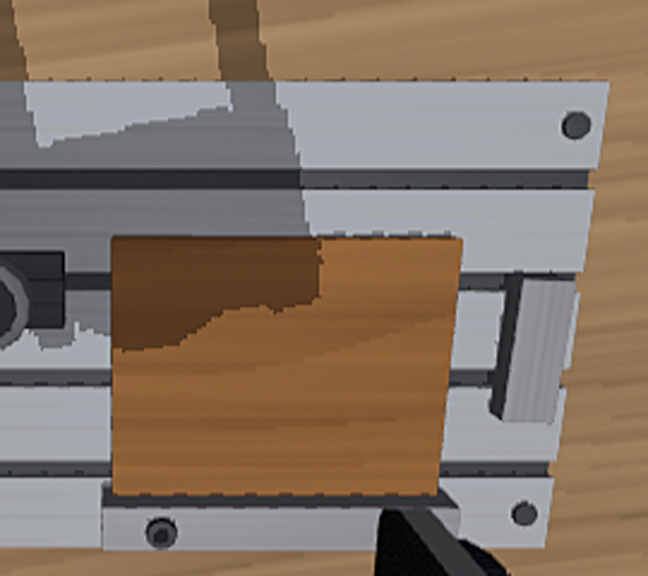

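The blank lies flush: its far edge, (112,495) to (437,495) in the crop, runs along the foot of the fence. Next I'll slide the strap.

```bash
python3 - <<'E'
from workcell import robot
from h import *
import pickle; i=pickle.load(open("w2.pkl","rb"))
b=ray(i,np.array([(112,237),(462,237),(112,495),(437,495)])/2.4+[230,60],.030)
print([pb(q) for q in b])
robot.goto(W(-.021,-.195,.12),rotv(bed[2]))
robot.move_straight(W(-.021,-.195,.0515),vel=.12); robot.dwell(.1)
print(fb(robot.read_force()),robot.read_time())
y=-.195;hit=0
while y<-.11:
    y+=.004 if y<-.146 else .002
    robot.move_straight(W(-.021,y,.0515),vel=.08)
    F=fb(robot.read_force()); print(round(y,4),pb(robot.read_position()),F,robot.read_time())
    if F[1]<-10: break
E
```

```text
[array([-0.0407, -0.0155,  0.03  ]), array([-0.0407,  0.1221,  0.03  ]), array([ 0.0684, -0.0157,  0.03  ]), array([0.0684, 0.1228, 0.03  ])]
[-0.12  0.01 -0.35] 14.65
-0.191 [-0.0207 -0.1908  0.0522] [-0.22  0.24  0.14] 14.9
-0.187 [-0.021  -0.1867  0.0515] [-0.76  0.67 -0.22] 15.15
-0.183 [-0.021  -0.1827  0.0514] [ 0.36  0.24 -0.64] 15.4
-0.179 [-0.021  -0.1788  0.0515] [-0.48  0.48  0.6 ] 15.65
-0.175 [-0.021  -0.1747  0.0515] [-0.81 -0.4   0.41] 15.9
-0.171 [-0.021  -0.1708  0.0515] [1.54 0.38 0.26] 16.15
-0.167 [-0.021  -0.1669  0.0515] [ 0.04 -0.82  0.46] 16.4
-0.163 [-0.021  -0.1627  0.0515] [-0.31 -1.42 -0.13] 16.65
-0.159 [-0.021  -0.1586  0.0515] [-0.21 -0.95  0.41] 16.9
-0.155 [-0.021  -0.1545  0.0515] [ 0.09 -0.78  1.35] 17.15
-0.151 [-0.021  -0.1505  0.0515] [ 0.65  0.48 -0.66] 17.4
-0.147 [-0.021  -0.1465  0.0515] [ 0.75 -0.28 -0.65] 17.65
-0.143 [-0.021  -0.1426  0.0515] [-0.19 -0.37  0.34] 17.9
-0.141 [-0.021  -0.1409  0.0515] [-0.35 -1.92  1.36] 18.15
-0.139 [-0.021  -0.1389  0.0515] [-0.37 -2.23  0.12] 18.4
-0.137 [-0.021  -0.1368  0.0515] [-0.27 -1.31  0.44] 18.65
-0.135 [-0.021  -0.136   0.0515] [-0.6  -5.93  0.36] 18.9
-0.133 [-0.0209 -0.1357  0.0516] [-0.46 -8.53  1.28] 19.15
-0.131 [-0.0209 -0.1354  0.0517] [ -1.77 -12.91   1.38] 19.4
```

The strap reached its hard stop: TCP y -0.1355, so the heel is at about -0.122 as expected. I'll back off, look at the tip and the wrench, then go to the handle.

```bash
python3 - <<'E'
from workcell import robot
from h import *
import pickle
robot.move_straight(W(-.021,-.16,.0515),vel=.1)
robot.move_straight(W(-.021,-.18,.15),vel=.2)
robot.goto([.60,.06,.27],rotv(bed[2])); robot.dwell(.2)
i=robot.camera_info("wrist"); im=robot.grab_frame("wrist"); cv2.imwrite("pics/wrist3.png",im); pickle.dump(i,open("w3.pkl","wb"))
cv2.imwrite("pics/wrist3c.png",cv2.resize(im[0:300,100:500],None,fx=2,fy=2,interpolation=cv2.INTER_CUBIC))
print(robot.read_time(),fb(robot.read_force()))
E
```

```text
21.4667 [-0.17  0.17  0.38]
```

View pics/wrist3c.png

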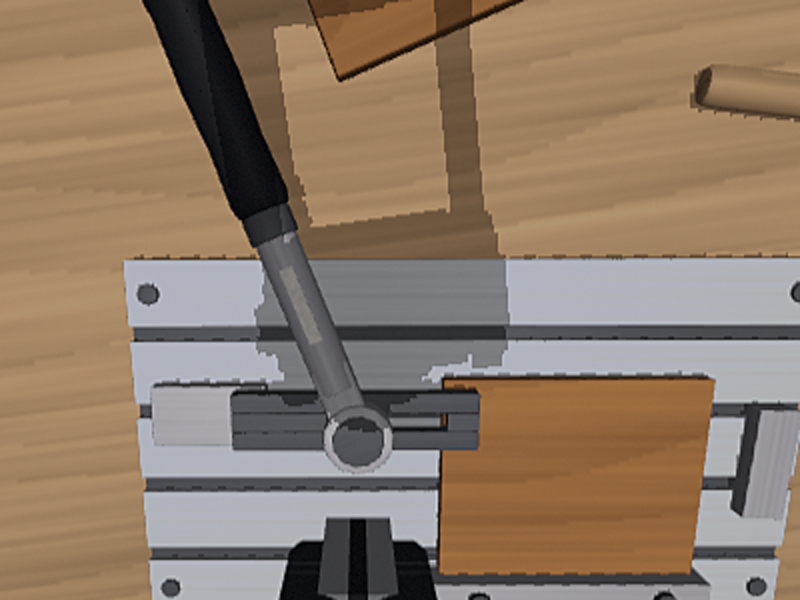

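The strap's tip, at (478,420), lies over the blank, whose right-hand edge is at x 441. The blank is still on the fence. Next I'll push the wrench, checking the force at every step.

```bash
cat > push.py <<'E'
from workcell import robot
from h import *
import pickle
def pose(th,r=.15,d=.026,z=.072):
    h=np.array([-np.cos(th),-np.sin(th)]); t=np.array([-np.sin(th),np.cos(th)])
    q=np.array([-.021,-.06])+r*h-d*t; return W(q[0],q[1],z), rotv(bed[2]+th), t
def Ft(t):
    v=[]
    for _ in range(4): v.append(-fb(robot.read_force())[:2]@t); robot.dwell(.02)
    return np.mean(v)
E
python3 - <<'E'
from push import *
i=pickle.load(open("w3.pkl","rb"))
h=[pb(q) for q in ray(i,np.array([(272,230),(178,10)])/2+[100,0],.071)]
for q in h: print(q,np.arctan2(-(q[1]+.06),-(q[0]+.021)))
th=.60
p,rv,t=pose(th); robot.goto([p[0],p[1],.17],rv); robot.move_straight(p,vel=.15); robot.dwell(.1)
f0=Ft(t); print('f0',f0,fb(robot.read_force()),robot.read_time())
while th>.36:
    th-=.015
    p,rv,t=pose(th); robot.move_straight(p,rot=rv,vel=.06)
    f=Ft(t)-f0; q=pb(robot.read_position()); 
    print(round(th,3),q,round(f,2),round(robot.read_time(),2))
    if f>3: break
np.save("st.npy",[th,f0])
E
```

```text
[-0.1137 -0.097   0.071 ] 0.37976219120323323
[-0.1984 -0.1317  0.071 ] 0.3840972001882321
f0 -0.6308208130382295 [-0.01  0.35 -0.49] 23.2083
0.585 [-0.1316 -0.1645  0.0723] 0.39 23.52
0.57 [-0.1333 -0.1629  0.072 ] 1.05 23.84
0.555 [-0.1348 -0.1612  0.072 ] 0.59 24.16
0.54 [-0.1363 -0.1595  0.072 ] 0.66 24.48
0.525 [-0.1377 -0.1577  0.072 ] 1.06 24.79
0.51 [-0.1392 -0.156   0.072 ] 0.32 25.11
0.495 [-0.1406 -0.1542  0.072 ] 0.34 25.43
0.48 [-0.142  -0.1523  0.072 ] 0.67 25.74
0.465 [-0.1434 -0.1505  0.072 ] 1.08 26.06
0.45 [-0.1447 -0.1487  0.072 ] 0.79 26.38
0.435 [-0.146  -0.1468  0.072 ] 0.65 26.69
0.42 [-0.1473 -0.1449  0.072 ] 0.39 27.01
0.405 [-0.1486 -0.143   0.072 ] 0.69 27.32
0.39 [-0.1498 -0.1411  0.072 ] 1.05 27.64
0.375 [-0.1506 -0.1398  0.0722] 4.2 27.96
```

```bash
python3 - <<'E'
from push import *
th=.375; peak=0; th0=.383; n=0; L=[]
def act():
    q=pb(robot.read_position()); return np.arctan2(-(q[1]+.06),-(q[0]+.021))-np.arctan2(.026,.15)
while th>-.40:
    th-=.018 if th>.12 else .009
    p,rv,t=pose(th); robot.move_straight(p,rot=rv,vel=.06)
    f=Ft(t); a=act(); L.append((th,a,f)); print(round(th,3),round(a,3),round(f,2),round(robot.read_time(),2))
    peak=max(peak,f)
    if peak>9.5 and f<peak-2: print('drop',peak); break
    if f>16 or robot.read_time()>55: print('stop'); break
np.save("st.npy",[th,peak])
E
```

```text
0.357 0.368 6.69 28.27
0.339 0.351 7.33 28.59
0.321 0.334 7.29 28.91
0.303 0.316 7.49 29.23
0.285 0.298 7.39 29.54
0.267 0.28 7.65 29.86
0.249 0.262 8.45 30.18
0.231 0.244 7.74 30.49
0.213 0.227 7.84 30.81
0.195 0.209 7.93 31.12
0.177 0.191 8.47 31.44
0.159 0.173 8.0 31.76
0.141 0.155 8.4 32.08
0.123 0.138 8.38 32.39
0.105 0.12 8.42 32.71
0.096 0.113 9.12 33.02
0.087 0.104 9.11 33.34
0.078 0.095 9.17 33.66
0.069 0.086 9.7 33.98
0.06 0.077 8.88 34.29
0.051 0.068 9.78 34.61
0.042 0.06 9.87 34.92
0.033 0.05 9.88 35.24
0.024 0.041 10.09 35.56
0.015 0.033 9.57 35.88
0.006 0.024 10.2 36.19
-0.003 0.015 9.79 36.51
-0.012 0.006 10.11 36.83
-0.021 -0.003 10.22 37.14
-0.03 -0.012 10.35 37.46
-0.039 -0.02 10.34 37.77
-0.048 -0.029 10.19 38.09
-0.057 -0.038 10.46 38.41
-0.066 -0.047 9.81 38.73
-0.075 -0.055 10.4 39.04
-0.084 -0.064 11.12 39.36
-0.093 -0.073 10.46 39.67
-0.102 -0.083 10.16 39.99
-0.111 -0.093 9.72 40.31
-0.12 -0.103 8.69 40.62
drop 11.123314571224041
```

The force peaked at about 11 N and is now falling steadily, so the click has begun. I'll go a few small steps further into the give (0.15 rad available), then release.

```bash
python3 - <<'E'
from push import *
th=-.12
def act():
    q=pb(robot.read_position()); return np.arctan2(-(q[1]+.06),-(q[0]+.021))-np.arctan2(.026,.15)
for _ in range(4):
    th-=.009
    p,rv,t=pose(th); robot.move_straight(p,rot=rv,vel=.06)
    f=Ft(t); print(round(th,3),round(act(),3),round(f,2),round(robot.read_time(),2))
    if f>10: break
E
```

```text
-0.129 -0.113 8.74 40.94
-0.138 -0.122 9.08 41.26
-0.147 -0.132 7.91 41.58
-0.156 -0.141 8.28 41.89
```

```bash
python3 - <<'E'
from push import *
th=-.156
def act():
    q=pb(robot.read_position()); return np.arctan2(-(q[1]+.06),-(q[0]+.021))-np.arctan2(.026,.15)
for _ in range(2):
    th-=.009
    p,rv,t=pose(th); robot.move_straight(p,rot=rv,vel=.06)
    f=Ft(t); print(round(th,3),round(act(),3),round(f,2),round(robot.read_time(),2))
for k in range(7):
    th+=.035
    p,rv,t=pose(th); robot.move_straight(p,rot=rv,vel=.06)
    print(round(th,3),round(act(),3),round(Ft(t),2),round(robot.read_time(),2))
p,rv,t=pose(th+.12); robot.move_straight(p,rot=rv,vel=.1)
robot.move_straight([p[0],p[1],.18],vel=.2)
robot.goto([.60,.06,.27],rotv(bed[2])); robot.dwell(.2)
i=robot.camera_info("wrist"); im=robot.grab_frame("wrist"); pickle.dump(i,open("w4.pkl","wb"))
cv2.imwrite("pics/wrist4c.png",cv2.resize(im[0:300,100:500],None,fx=2,fy=2,interpolation=cv2.INTER_CUBIC))
cv2.imwrite("pics/top4.png",robot.grab_frame("top"))
print(robot.read_time(),fb(robot.read_force()))
E
```

```text
-0.165 -0.151 7.69 42.21
-0.174 -0.161 7.46 42.52
-0.139 -0.122 9.18 42.84
-0.104 -0.084 10.34 43.16
-0.069 -0.058 7.06 43.48
-0.034 -0.038 0.05 43.79
0.001 -0.001 0.16 44.11
0.036 0.035 -0.17 44.42
0.071 0.07 0.06 44.74
46.7583 [-0.87 -0.17 -0.43]
```

View pics/wrist4c.png

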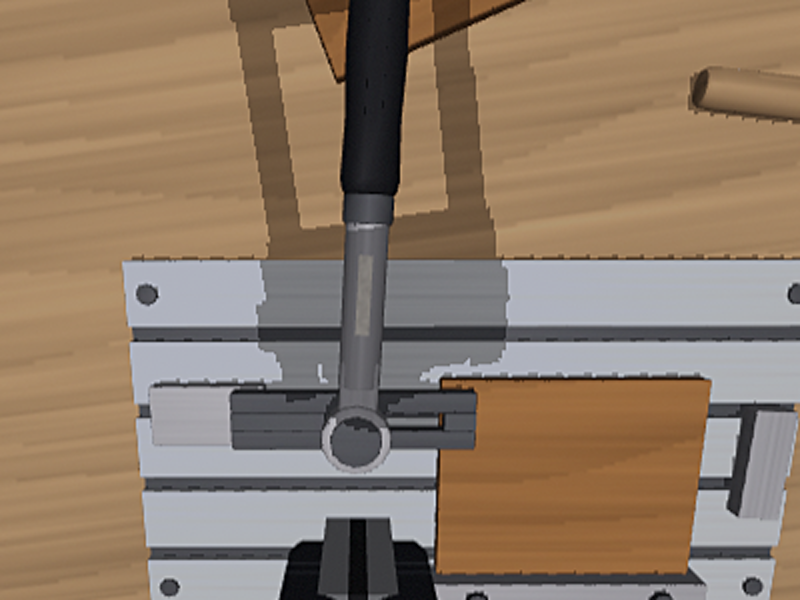

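View pics/top4.png

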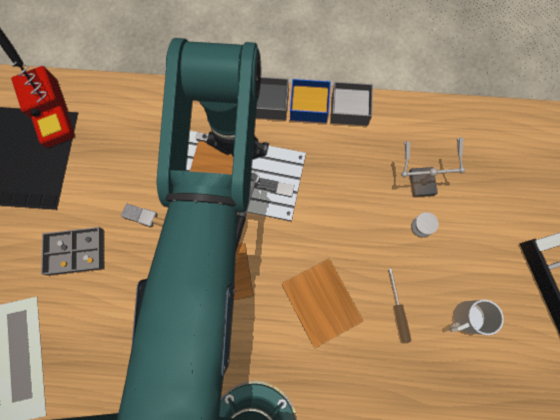

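```bash
python3 - <<'E'
from push import *
for f,pts in(("w4.pkl",[(368,208),(378,20)]),):
    i=pickle.load(open(f,"rb"))
    for q in ray(i,np.array(pts)/2+[100,0],.071):
        q=pb(q); print(q,np.arctan2(-(q[1]+.06),-(q[0]+.021)))
i=pickle.load(open("w4.pkl","rb"))
for q in ray(i,np.array([(441,379),(712,379),(437,573),(687,573)])/2+[100,0],.03): print(pb(q))
for q in ray(i,np.array([(475,391),(475,448),(231,391)])/2+[100,0],.044): print('strap',pb(q))
E
```

```text
[-0.1232 -0.0549  0.071 ] -0.04986079189618273
[-0.1954 -0.051   0.071 ] -0.05155976695818473
[-0.041  -0.0167  0.03  ]
[-0.0408  0.1224  0.03  ]
[ 0.0679 -0.0157  0.03  ]
[0.0681 0.1225 0.03  ]
strap [-0.0376 -0.0013  0.044 ]
strap [-0.0082 -0.0001  0.044 ]
strap [-0.0378 -0.1223  0.044 ]
```

```bash
python3 - <<'E'
from workcell import robot
robot.finish_job(); print(robot.read_time())
E
```

```text
the job is handed in; nothing more can be done
the job is handed in; nothing more can be done
```

I handed the job in at about 47 s with all three steps done; no verdict was reported.

- **Blank:** I pushed it with the open jaws until it stopped on the fence. The last wrist picture shows all four corners square to the bed to within a fraction of a degree. The far edge read x 68 mm against the fence's 70 mm. The fence face itself had read 69 mm earlier, so the gap is within measuring error.
- **Strap:** I pushed it to its hard stop. The heel moved about 36 mm, and the tip lies about 15–16 mm inside the blank's edge. That is well past the 6 mm needed.
- **Wrench:** I pushed the handle in small steps. The force rose from about 7 to 11 N, then fell to 7.5 N as the handle broke forward by an estimated 0.10 rad, and I stopped there. After I let go the handle sprang back. The pictures put the nut's turn at about 0.43 rad, but its absolute angle could not be read.
- **Force at the click:** The peak was slightly under the nominal 12 N. The rise and fall on the push, and again on the release, fit a click and not a slip.
- **Other things:** No pushing move went near the bystanders. In the last views the parallel, spool, screwdriver and helping hands are where they started. The brush was partly hidden by the arm, but the visible part had not moved. The arm was clear of everything at hand-in.

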